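# Find the pushbutton that has lost its snap

## Robot

A 6-joint arm with a two-finger parallel gripper is mounted at the origin on the work surface. World frame = base frame: x ahead of the robot, y to its left, z up, the work surface at z = 0. Lengths are in mm, angles in rad, forces in N, time in s.
With the tool pointing down it reaches from about 325 to 775 mm from the base axis. Payload 9.3 kg.
Tool frame: the origin (TCP) lies at the very end of the fingers, on their centre line; the grasp point (between the pads) lies 19 mm behind it; y points along the fingers, z is the direction in which the jaws open and shut, and the axes are right-handed (so a half turn about y gives the same grasp; the last joint's range is limited). The gripper opens to 85 mm and grips with 20 to 120 N. Pads are 22 mm wide; open, the fingers measure 114 mm over their backs; the gripper's body (76 mm by 85 mm) begins 54 mm behind the grasp point. The pads swing forward as they close: fully open they stand 13 mm farther back than shut.
Start: joints at [1.021, 0.259, 0.021, 1.334, 0, 1.418], TCP at [212.559, 507.263, 193.979] pointing down, gripper open.
Joint ranges: [-3.04, 3.04], [-0.91, 1.82], [-1.04, 1.36], [-1.92, 1.95], [-1.52, 1.45], [-3.14, 3.14]. Speed limits (rad/s): [2.22, 2.22, 2.79, 3.14, 3.14, 3.14].

## Interface

Orientations are given as a unit quaternion [x, y, z, w].
In Python, from cell import r gives the robot as it stands. The module is installed in compiled form; this text tells all that it offers.
- The arm moves only by the shell command python3 -m creep 'ROWS' [FORCE]. ROWS is JSON, a list of rows, each an object with "translation": the shift along the tool's x, y, z in mm, a list of three; "rotation": the turn, a rotation vector about the tool's x, y, z in degrees, a list of three; "hand": the finger opening in mm, from 0 to 85.4. In form: [{"translation": [tx, ty, tz], "rotation": [wx, wy, wz], "hand": hand}, ...]. A call has 1 to 5 rows; each row is the pose to reach, as a shift and turn from the pose measured when the call began, along the tool's axes at that moment; what a row does not reach only later rows make up. A row lasts 1/8 s, in which the tool goes at most 62.5 mm and 10.7 degrees, less where a joint would pass 70% of its speed; a pose out of reach is approached as far as the arm can. A call with a gripper value outside its range is refused whole. The fingers move at their own pace and stop on an object; FORCE is the grip in N (left out, the last holds). Time passes only in rows, so rows that repeat a pose let the fingers close. It gives the time, the measured TCP pose, the force and the opening at its end, in the units of the state.
- r.state(): the state, without advancing time (a new reading comes with each control period).
- r.read_camera(name): name is "scene" or "top" or "wrist"; returns a dict with "color" (420x560x3 uint8, blue, green, red), "depth" (420x560 float32, mm along the optical axis (not along the pixel's ray), 0 where there is no reading), "fx", "fy", "cx", "cy" (pixels), "cam_to_world" (4x4, takes a point from camera to world coordinates); the wrist camera has in their place "tool_from_camera" (4x4, takes a point from camera to tool coordinates, whose origin is the TCP and whose axes are the tool frame's). Camera axes: x right, y up, looking along -z (the intrinsics and any distortion apply to the point x, -y, -z); pixel columns grow to the right and rows downward; lengths in mm; the calibration is good to about 2 mm. A picture is of the moment at which its call begins: read the wrist's pose just before it.
- r.sign_off(): hands the job in, once; it reports no verdict.
Trained networks look in the newest picture that a camera, given by its name, has taken for a name from the list of things; names that differ only in an ending like _2 or _b are one class to them, and where a whole thing is asked for, a point or a joint stands for the part that bears it (a point fixed in the world has none). Each returns a list of dicts, best first, with "confidence" (0 to 1); they miss things now and then, are a little off and sometimes report something else, mostly with a low value. They report only what shows in the picture. A call takes as long as a camera call. They do not tell look-alikes from the thing itself.
- r.find_in(camera, query): "at" ([x, y, z] in mm, in world coordinates, good to about 4 mm: the middle of the surface that is visible of it).
The state is a dict: "time_s": time; "joint_pos": joint angles; "dq": joint speeds; "tau": joint torques, N m; "tool_pos": TCP position; "tcp_rot": TCP orientation; "ft_force": force on the tool from outside, world axes, zero at the start; "wrist_torque": the same for the moment, N m; "finger_gap": opening from 0.0 (shut) to 1.0 (fully open).
Only numpy, scipy, OpenCV 4.12 (cv2) and the standard library are available. Lean on these libraries where they do the work, as an engineer would, in place of code of your own. Each camera call takes 0.05 s, during which the arm holds its last target.

## Task

One of the three pushbutton switches on the test rack has lost its snap. Press the green buttons slowly and gently, straight down as far as they go, to find it: a sound one snaps over under the finger and stays down, the faulty one stays soft and springs back. Stand the soft one upright in the red reject tray, setting it down gently, and leave the two sound ones standing on the rack with their buttons snapped down; leave everything else on the bench alone.

Things in the scene. Friction and masses are not known exactly. Their poses are not given: they have to be found in the camera images.
- switch_a: One of three look-alike switch units, 0.15 to 0.25 kg, standing loose on the rack; any one may be the soft one. Grey housing 46 (x) x 38 (y) x 40 (z) mm, on it a steel bezel 35 mm across (to 46 mm high) and a green button 27 mm across, top at 58 mm when up. Origin: centre of the housing's underside; z up. Grip the housing across its 38 mm (y).
- button_a_top (a point): Centre of the top face of the green button of switch_a; moves down with the button (6 mm travel, when down still 6 mm proud of the bezel).
- button_a (a joint): Travel of the button of switch_a, m: 0 up, 0.006 fully down. Sound: resists with up to about 5 N at 1 to 1.5 mm, then the force falls away; between 3 and 4 mm it passes over, runs to the bottom by itself and stays down. Soft: 0.6 N rising evenly to 2.4 N, no snap, springs back. Both end on a hard stop (60 N harms them): press on to it at 10 to 20 mm/s.
- switch_b: One of three look-alike switch units, 0.15 to 0.25 kg, standing loose on the rack; any one may be the soft one. Grey housing 46 (x) x 38 (y) x 40 (z) mm, on it a steel bezel 35 mm across (to 46 mm high) and a green button 27 mm across, top at 58 mm when up. Origin: centre of the housing's underside; z up. Grip the housing across its 38 mm (y).
- button_b_top (a point): Centre of the top face of the green button of switch_b; moves down with the button (6 mm travel, when down still 6 mm proud of the bezel).
- button_b (a joint): Travel of the button of switch_b, m: 0 up, 0.006 fully down. Sound: resists with up to about 5 N at 1 to 1.5 mm, then the force falls away; between 3 and 4 mm it passes over, runs to the bottom by itself and stays down. Soft: 0.6 N rising evenly to 2.4 N, no snap, springs back. Both end on a hard stop (60 N harms them): press on to it at 10 to 20 mm/s.
- switch_c: One of three look-alike switch units, 0.15 to 0.25 kg, standing loose on the rack; any one may be the soft one. Grey housing 46 (x) x 38 (y) x 40 (z) mm, on it a steel bezel 35 mm across (to 46 mm high) and a green button 27 mm across, top at 58 mm when up. Origin: centre of the housing's underside; z up. Grip the housing across its 38 mm (y).
- button_c_top (a point): Centre of the top face of the green button of switch_c; moves down with the button (6 mm travel, when down still 6 mm proud of the bezel).
- button_c (a joint): Travel of the button of switch_c, m: 0 up, 0.006 fully down. Sound: resists with up to about 5 N at 1 to 1.5 mm, then the force falls away; between 3 and 4 mm it passes over, runs to the bottom by itself and stays down. Soft: 0.6 N rising evenly to 2.4 N, no snap, springs back. Both end on a hard stop (60 N harms them): press on to it at 10 to 20 mm/s.
- rack: Fixed aluminium rack plate 76 (x) x 330 (y) x 12 (z) mm with a 6 mm high lip along each long edge (inner faces 31 mm from the middle), ends open. The switches stand in a row along its y, about 100 mm apart, on its upper face 12 mm above the origin. Origin: centre of its underside.
- reject_tray: Fixed open red plastic tray, outside 180 (x) x 160 (y) x 30 (z) mm, walls and floor 5 mm thick, empty. Origin: centre of its underside; its inner floor is 5 mm above.
- cup: Bystander: plain steel sample cup, 76 mm across, 100 mm high. Origin: centre of its underside.
- bottle: Bystander: amber bottle with a black cap, 60 mm across, 150 mm high. Origin: centre of its underside.
- gauge: Bystander: pressure gauge lying on its back, 68 mm across, 28 mm high, brass stem along its -x. Origin: centre of its underside.
- wrench: Bystander: steel open wrench 170 mm long lying flat along its x. Origin: under its middle.
- screwdriver: Bystander: screwdriver with a yellow handle, 190 mm long, lying along its x. Origin: under its middle.
- panel_nut: Bystander: brass ring nut, 40 mm across, 8 mm high. Origin: centre of its underside.
Not all that is in view belongs to the job. What is shaped like the switch_b but purple is not meant.

How it is judged (in metres and radians):
At the end, for the whole second after the job is handed in: One switch upright (0.2 rad) on the red tray's floor, centre inside its walls. The other two upright (0.12 rad) on the rack plate between its lips, their buttons staying down more than 4.5 mm. All at rest (under 0.02 m/s) (((x of switch_a in the frame of reject_tray between -0.075 and 0.075 m and y of switch_a in the frame of reject_tray between -0.065 and 0.065 m and z of switch_a in the frame of reject_tray between 0 and 0.011 m and angle between switch_a's own z axis and vertical below 0.2 rad and value of joint each of button_b, button_c above 0.0045 m and x of switch_b in the frame of rack between -0.03 and 0.03 m and y of switch_b in the frame of rack between -0.16 and 0.16 m and z of switch_b in the frame of rack between 0.008 and 0.016 m and angle between each of switch_b, switch_c's own z axis and vertical below 0.12 rad and x of switch_c in the frame of rack between -0.03 and 0.03 m and y of switch_c in the frame of rack between -0.16 and 0.16 m and z of switch_c in the frame of rack between 0.008 and 0.016 m) or (x of switch_b in the frame of reject_tray between -0.075 and 0.075 m and y of switch_b in the frame of reject_tray between -0.065 and 0.065 m and z of switch_b in the frame of reject_tray between 0 and 0.011 m and angle between switch_b's own z axis and vertical below 0.2 rad and value of joint each of button_a, button_c above 0.0045 m and x of switch_a in the frame of rack between -0.03 and 0.03 m and y of switch_a in the frame of rack between -0.16 and 0.16 m and z of switch_a in the frame of rack between 0.008 and 0.016 m and angle between each of switch_a, switch_c's own z axis and vertical below 0.12 rad and x of switch_c in the frame of rack between -0.03 and 0.03 m and y of switch_c in the frame of rack between -0.16 and 0.16 m and z of switch_c in the frame of rack between 0.008 and 0.016 m) or (x of switch_c in the frame of reject_tray between -0.075 and 0.075 m and y of switch_c in the frame of reject_tray between -0.065 and 0.065 m and z of switch_c in the frame of reject_tray between 0 and 0.011 m and angle between switch_c's own z axis and vertical below 0.2 rad and value of joint each of button_a, button_b above 0.0045 m and x of switch_a in the frame of rack between -0.03 and 0.03 m and y of switch_a in the frame of rack between -0.16 and 0.16 m and z of switch_a in the frame of rack between 0.008 and 0.016 m and angle between each of switch_a, switch_b's own z axis and vertical below 0.12 rad and x of switch_b in the frame of rack between -0.03 and 0.03 m and y of switch_b in the frame of rack between -0.16 and 0.16 m and z of switch_b in the frame of rack between 0.008 and 0.016 m)) and linear speed of each of switch_a, switch_b, switch_c below 0.02 m/s); the robot touches nothing.
It fails at once if a switch is pressed on the rack, or set down in the tray, so fast or hard that it bears down with more than 60 N (contact force between any of switch_a, switch_b, switch_c and rack above 60 N or contact force between any of switch_a, switch_b, switch_c and reject_tray above 60 N).
It fails at once if a bystander (cup, bottle, gauge, wrench, screwdriver or nut) is moved more than 30 mm (distance of any of cup, bottle, gauge, wrench, screwdriver, panel_nut from where it was at the start of the episode above 0.03 m).
It also fails if it takes over 70 s, if anything falls off the work surface, if the arm or the gripper's body presses on something with over 40 N, if the wrist force passes 120 N, or if a joint passes its speed limit or range.

## Working session

There is one attempt and no reset: what is moved stays moved. The work goes in short steps, Python scripts to look and compute and a shell command to move; the robot and the scene stay as the last step left them, time stands still between calls to the robot, and variables do not carry over. Pictures are saved under pics/ and viewed, and the job is handed in when it is done.

```bash
mkdir -p pics; ls
python3 - <<'E'
from cell import r
import cv2,numpy as np
s=r.state();print({k:np.round(v,3).tolist() for k,v in s.items()})
for c in("scene","top"):
    im=r.read_camera(c);cv2.imwrite(f"pics/{c}0.png",im["color"])
    for q in("switch_a","rack","reject_tray","cup","bottle","panel_nut","screwdriver","wrench","gauge"):
        print(c,q,[(np.round(d["at"]).tolist(),round(d["confidence"],2)) for d in r.find_in(c,q)])
E
```

```text
pics
{'time_s': 0.0, 'joint_pos': [1.021, 0.259, 0.021, 1.334, 0.0, 1.418], 'dq': [0.001, 0.001, -0.0, -0.001, -0.0, 0.0], 'tau': [-0.002, -55.564, 34.453, 0.014, -0.0, 0.0], 'tool_pos': [212.385, 506.982, 193.358], 'tcp_rot': [0.694, -0.14, 0.139, -0.693], 'ft_force': [0.682, 0.251, 0.632], 'wrist_torque': [0.02, -0.041, -0.039], 'finger_gap': 1.0}
scene switch_a [([623.0, 44.0, 41.0], 0.87), ([393.0, 39.0, 41.0], 0.8), ([519.0, 212.0, 45.0], 0.78), ([634.0, -54.0, 43.0], 0.63), ([505.0, 10.0, 45.0], 0.61), ([512.0, 115.0, 50.0], 0.58)]
scene rack [([518.0, 137.0, 14.0], 0.67)]
scene reject_tray [([513.0, -230.0, 5.0], 0.72), ([519.0, 213.0, 50.0], 0.59)]
scene cup [([789.0, -112.0, 71.0], 0.84), ([802.0, 42.0, 84.0], 0.34)]
scene bottle [([803.0, 45.0, 88.0], 0.89), ([414.0, 414.0, 23.0], 0.54)]
scene panel_nut []
scene screwdriver [([416.0, 413.0, 20.0], 0.86)]
scene wrench [([494.0, -461.0, 8.0], 0.61)]
scene gauge [([774.0, 204.0, 30.0], 0.71), ([504.0, 104.0, 74.0], 0.25)]
top switch_a [([506.0, 198.0, 50.0], 0.81), ([493.0, 101.0, 53.0], 0.78), ([616.0, -62.0, 42.0], 0.76), ([380.0, 31.0, 48.0], 0.7), ([609.0, 36.0, 42.0], 0.62)]
top rack [([498.0, 84.0, 11.0], 0.86)]
top reject_tray [([514.0, -228.0, 6.0], 0.95)]
top cup [([801.0, -128.0, 58.0], 0.67)]
top bottle [([781.0, 25.0, 99.0], 0.97)]
top panel_nut []
top screwdriver [([402.0, 404.0, 22.0], 0.77), ([593.0, 475.0, 9.0], 0.57)]
top wrench [([484.0, -460.0, 7.0], 0.79), ([503.0, 198.0, 57.0], 0.3)]
top gauge [([763.0, 190.0, 31.0], 0.89)]
```

View pics/scene0.png

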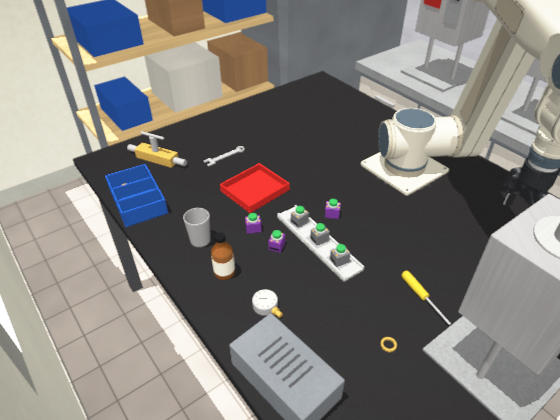

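View pics/top0.png

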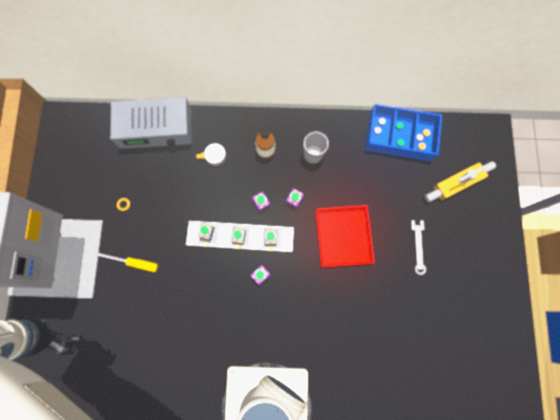

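The pictures show three grey units on the white rack (top view about (205,231), (238,235) and (270,236)). Three purple look-alikes stand off it, and the red tray is at (345,236). Next I measure the green buttons with both cameras.

```bash
cat > h.py <<'E'
from cell import r
import cv2,numpy as np
from scipy.spatial.transform import Rotation as R
def cloud(im,T=None):
    T=im["cam_to_world"] if T is None else T
    T=np.array(T)
    h,w=im["depth"].shape; v,u=np.mgrid[:h,:w].astype(float)
    d=im["depth"]; K=np.array([[im["fx"],0,im["cx"]],[0,im["fy"],im["cy"]],[0,0,1.]])
    D=im.get("distortion",im.get("dist"))
    p=np.stack([u,v],-1).reshape(-1,1,2)
    p=cv2.undistortPoints(p,K,np.zeros(5) if D is None else np.array(D,float)).reshape(h,w,2)
    P=np.stack([p[...,0]*d,-p[...,1]*d,-d],-1)
    return P@T[:3,:3].T+T[:3,3]
def wristT(im,s):
    M=np.eye(4);M[:3,:3]=R.from_quat(s["tcp_rot"]).as_matrix();M[:3,3]=s["tool_pos"]
    return M@np.array(im["tool_from_camera"])
def blobs(mask,amin=15):
    n,l,st,c=cv2.connectedComponentsWithStats(mask.astype(np.uint8))
    return [(c[i],st[i],l==i) for i in range(1,n) if st[i,4]>=amin]
def hsv(im): return cv2.cvtColor(im["color"],cv2.COLOR_BGR2HSV)
def green(im):
    H=hsv(im); return (H[...,0]>45)&(H[...,0]<80)&(H[...,1]>120)&(H[...,2]>70)
E
python3 - <<'E'
from h import *
for c in("scene","top"):
    im=r.read_camera(c); print(c,[k for k in im],im["fx"],im["cx"],np.array(im["cam_to_world"])[:3,3].round())
    P=cloud(im)
    for cc,st,m in blobs(green(im)):
        q=P[m&(im["depth"]>0)]; print(cc.round(1),st[4],np.median(q,0).round(1),q[:,2].max().round(1))
    print("table z",np.median(P[200:300:,200:300,2]))
    H=hsv(im); m=((H[...,0]<8)|(H[...,0]>172))&(H[...,1]>180)&(H[...,2]>100)
    for cc,st,mm in blobs(m,300):
        q=P[mm&(im["depth"]>0)]; print("red",cc.round(),st[4],np.percentile(q,[2,50,98],axis=0).round().tolist())
    m=(H[...,1]<40)&(H[...,2]>170)&(P[...,2]>3)&(P[...,2]<30)&(abs(P[...,0]-505)<80)&(abs(P[...,1]-100)<200)
    for cc,st,mm in blobs(m,100):
        q=P[mm]; print("rack",cc.round(),st[4],np.percentile(q,[2,50,98],axis=0).round().tolist(), cv2.minAreaRect(q[:,:2].astype(np.float32)))
E
```

```text
scene ['color', 'depth', 'fx', 'fy', 'cx', 'cy', 'cam_to_world'] 461.0791858519485 283.92767782639254 [1189.  823. 1016.]
[333.  201.6] 53 [385.3  33.1  58.4] 64.0
[299.8 209.2] 52 [500.    6.9  69.7] 74.8
[252.4 216.3] 57 [627.6 -65.9  57.6] 64.6
[320.2 226.5] 55 [500.8 105.3  69.9] 75.6
[276.3 233.3] 59 [614.1  38.4  58.1] 64.4
[340.7 247.8] 64 [510.9 204.3  69.4] 73.5
table z 1.9615236561099323
red [254. 187.] 1967 [[422.0, -310.0, 1.0], [511.0, -231.0, 8.0], [606.0, -142.0, 33.0]]
rack [321. 246.] 1215 [[468.0, -60.0, 7.0], [519.0, 136.0, 14.0], [544.0, 262.0, 21.0]] ((499.13287353515625, 99.05833435058594), (330.99267578125, 88.55781555175781), 87.8115234375)
top ['color', 'depth', 'fx', 'fy', 'cx', 'cy', 'cam_to_world'] 413.9832245603292 272.6945587101859 [ 294.  -12. 1296.]
[399.  125.6] 19 [ 887.6 -414.    17. ] 21.9
[400.  142.6] 19 [ 827.3 -415.6   18.3] 23.8
[294.8 195.9] 32 [624.7 -70.7  57.3] 63.4
[260.3 199.1] 35 [612.2  36.8  57.3] 64.1
[204.  229.8] 38 [508.  201.4  69.3] 73.5
[237.2 234.1] 36 [498.5 101.4  70. ] 74.8
[270.2 235.5] 32 [497.2   2.4  69.2] 73.3
[259.5 274.3] 34 [382.7  29.   58.4] 63.2
table z 0.908020569099449
red [344. 236.] 3115 [[423.0, -309.0, -1.0], [512.0, -230.0, 5.0], [602.0, -148.0, 32.0]]
rack [241. 237.] 1867 [[462.0, -62.0, 6.0], [499.0, 81.0, 13.0], [540.0, 259.0, 21.0]] ((503.68304443359375, 97.48876953125), (331.6770324707031, 81.18505859375), 88.04759216308594)
```

```bash
cat >> h.py <<'E'
def plan(target,zyaw=None,show=True):
    """shift in current tool axes to world target; rotvec(deg) making tool y=down and tool z at world yaw zyaw(deg)"""
    s=r.state();M=R.from_quat(s["tcp_rot"]).as_matrix()
    t=M.T@(np.array(target)-s["tool_pos"])
    cur=np.degrees(np.arctan2(M[1,2],M[0,2]))
    print("t",s["time_s"],"tcp",np.round(s["tool_pos"],1),"zyaw",cur.round(1),"ydir",M[:,1].round(3),"F",np.round(s["ft_force"],1),"gap",round(s["finger_gap"],3))
    if zyaw is None: print("shift",t.round(1));return
    c=np.radians(zyaw);z=np.array([np.cos(c),np.sin(c),0]);y=np.array([0,0,-1.]);G=np.stack([np.cross(y,z),y,z],1)
    print("shift",t.round(1),"rot",np.degrees(R.from_matrix(M.T@G).as_rotvec()).round(1))
E
python3 - <<'E'
from h import *
for y in(90,-90): plan([509,203,150],y)
E
```

```text
t 1.1 tcp [212.5 507.3 194. ] zyaw 67.3 ydir [ 0.  0. -1.] F [-0.4  0.5  0.2] gap 0.997
shift [ 391.    44.  -166.1] rot [ -0.  -22.7   0. ]
t 1.1 tcp [212.5 507.3 194. ] zyaw 67.3 ydir [ 0.  0. -1.] F [-0.4  0.5  0.2] gap 0.997
shift [ 391.    44.  -166.1] rot [ -0.  157.3  -0. ]
```

```bash
python3 -m creep '[{"translation":[55,0,-24],"rotation":[0,-4,0],"hand":0},{"translation":[110,0,-48],"rotation":[0,-8,0],"hand":0},{"translation":[165,0,-71],"rotation":[0,-12,0],"hand":0},{"translation":[220,0,-95],"rotation":[0,-16,0],"hand":0},{"translation":[275,0,-118],"rotation":[0,-20,0],"hand":0}]' 60; python3 -c "
from h import *
plan([505,150,190],88)"
```

```text
time_s: 1.72
tool_pos: [421.7, 290.6, 194.2]
tcp_rot: [-0.707, 0.016, -0.016, 0.707]
ft_force: [0.5, 0.8, 0.4]
finger_gap: 0.0
t 1.725 tcp [421.7 290.6 194.2] zyaw 87.4 ydir [ 0.001  0.    -1.   ] F [0.5 0.8 0.4] gap 0.0
shift [  89.6    4.2 -136.7] rot [-0.  -0.6  0. ]
```

```bash
python3 -m creep '[{"translation":[30,0,-45],"rotation":[0,0,0],"hand":0},{"translation":[60,0,-91],"rotation":[0,-0.6,0],"hand":0},{"translation":[90,4,-137],"rotation":[0,-0.6,0],"hand":0},{"translation":[90,4,-137],"rotation":[0,-0.6,0],"hand":0}]'
python3 - <<'E'
from h import *
plan([505,150,190],88)
s=r.state();im=r.read_camera("wrist");cv2.imwrite("pics/w1.png",im["color"])
T=wristT(im,s);P=cloud(im,T);print(T.round(2))
for cc,st,m in blobs(green(im),60):
    q=P[m&(im["depth"]>0)]; t=q[:,2]>np.percentile(q[:,2],80)-2
    top=q[t]; print(cc.round(1),st[4],top.mean(0).round(1),((top[:,:2].min(0)+top[:,:2].max(0))/2).round(1))
E
```

```text
time_s: 2.22
tool_pos: [506.9, 146.6, 189.6]
tcp_rot: [0.707, -0.014, 0.014, -0.707]
ft_force: [-0.5, 1.7, -0.0]
finger_gap: -0.003
t 2.225 tcp [506.9 146.6 189.6] zyaw 87.7 ydir [-0. -0. -1.] F [-0.5  1.7 -0. ] gap -0.003
shift [-2.1 -0.4  3.3] rot [ 0.  -0.3 -0. ]
[[ 4.0000e-02 -9.5000e-01 -3.1000e-01  4.2886e+02]
 [ 1.0000e+00  4.0000e-02  1.0000e-02  1.5054e+02]
 [-0.0000e+00 -3.1000e-01  9.5000e-01  3.7080e+02]
 [ 0.0000e+00  0.0000e+00  0.0000e+00  1.0000e+00]]
[133.2  38.5] 817 [383.   31.9  59.4] [384.1  32.6]
[177.8 292.1] 407 [614.2  36.9  59.1] [613.3  38.6]
[ 76.4 306.6] 559 [626.9 -67.8  59.1] [627.1 -67.9]
```

View pics/w1.png

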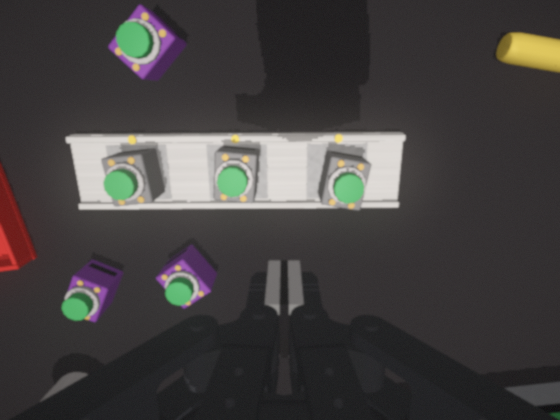

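The wrist view shows the three units on the rack at (120,184), (232,181) and (348,187), each slightly turned. I'll get their button centres and yaws from this picture.

Run:
```python
from h import *
s=r.state();im=r.read_camera("wrist")
T=wristT(im,s);P=cloud(im,T);H=hsv(im)
print(H[184,120],H[181,232],H[187,348])
g=(H[...,0]>45)&(H[...,0]<90)&(H[...,1]>100)&(H[...,2]>50)
for cc,st,m in blobs(g,300):
    q=P[m&(im["depth"]>0)]; top=q[q[:,2]>q[:,2].max()-4]
    (c,rad)=cv2.minEnclosingCircle(top[:,:2].astype(np.float32))
    print(cc.round(1),st[4],"mean",top.mean(0).round(1),np.round(c,1),round(rad,1))
# housing top points: z 12+40=52
for bx,by in((498,4),(499,103),(509,203)):
    sel=(abs(P[...,2]-52)<3)&(abs(P[...,0]-bx)<35)&(abs(P[...,1]-by)<35)
    q=P[sel][:,:2].astype(np.float32)
    print("housing",len(q),cv2.minAreaRect(q))
```

```text
[ 66 108 193] [ 66  98 203] [ 67 105 199]
[132.3  40.4] 969 mean [383.6  32.5  59.3] [383.6  32. ] 13.4
[117.5 185.5] 612 mean [498.5   5.8  71.2] [498.8   5.3] 12.4
[346.5 188.9] 597 mean [509.2 203.3  71.3] [509.5 203.4] 12.4
[177.  292.1] 563 mean [613.1  38.4  59.2] [613.7  38. ] 13.4
[ 74.8 307.3] 617 mean [626.8 -67.6  59.2] [627.2 -68.1] 13.5
housing 877 ((499.23443603515625, 4.510503768920898), (46.17381286621094, 38.80158996582031), 4.567115783691406)
housing 863 ((500.1890869140625, 102.45318603515625), (38.19625473022461, 46.55820083618164), 82.46965789794922)
housing 856 ((510.0764465332031, 203.5501251220703), (38.489566802978516, 46.18842315673828), 77.95478057861328)
```

```bash
python3 -c "
from h import *
plan([509.8,203.5,80],78)"
```

```text
t 2.325 tcp [505.4 149.3 190.1] zyaw 87.9 ydir [ 0.     0.001 -1.   ] F [ 0.4  0.5 -1. ] gap 0.003
shift [  2.4 110.1  54.3] rot [-0.   9.9 -0. ]
```

```bash
python3 -m creep '[{"translation":[1,20,27],"rotation":[0,0,0],"hand":0},{"translation":[2.4,50,54.3],"rotation":[0,0,0],"hand":0},{"translation":[2.4,80,54.3],"rotation":[0,0,0],"hand":0},{"translation":[2.4,105,54.3],"rotation":[0,0,0],"hand":0},{"translation":[2.4,108,54.3],"rotation":[0,0,0],"hand":0}]'; python3 -c "
from h import *
plan([509.8,203.5,73],88)"
```

```text
time_s: 2.95
tool_pos: [508.1, 204.6, 81.0]
tcp_rot: [-0.707, 0.013, -0.011, 0.707]
ft_force: [0.4, -0.6, 0.8]
finger_gap: 0.001
t 2.95 tcp [508.1 204.6  81. ] zyaw 88.0 ydir [-0.003  0.    -1.   ] F [ 0.4 -0.6  0.8] gap 0.001
shift [ 1.8  8.  -1.1] rot [-0.   0.  -0.2]
```

```bash
python3 -m creep '[{"translation":[1.6,2.5,-1],"rotation":[0,0,0],"hand":0},{"translation":[1.6,5,-1],"rotation":[0,0,0],"hand":0},{"translation":[1.6,7.5,-1],"rotation":[0,0,0],"hand":0},{"translation":[1.6,9,-1],"rotation":[0,0,0],"hand":0}]'; python3 -m creep '[{"translation":[0,1.3,0],"rotation":[0,0,0],"hand":0}]';python3 -m creep '[{"translation":[0,1.3,0],"rotation":[0,0,0],"hand":0}]';python3 -m creep '[{"translation":[0,1.3,0],"rotation":[0,0,0],"hand":0}]'
```

```text
time_s: 3.45
tool_pos: [509.7, 203.5, 72.1]
tcp_rot: [-0.707, 0.013, -0.011, 0.707]
ft_force: [0.0, 0.9, -0.3]
finger_gap: -0.0
time_s: 3.58
tool_pos: [509.8, 203.5, 70.9]
tcp_rot: [-0.707, 0.013, -0.012, 0.707]
ft_force: [-0.0, 0.1, 0.4]
finger_gap: -0.0
time_s: 3.7
tool_pos: [509.9, 203.4, 69.6]
tcp_rot: [-0.707, 0.013, -0.012, 0.707]
ft_force: [0.1, 0.4, 0.1]
finger_gap: -0.0
time_s: 3.82
tool_pos: [509.9, 203.4, 68.3]
tcp_rot: [-0.707, 0.013, -0.012, 0.707]
ft_force: [1.0, -0.1, -0.2]
finger_gap: -0.0
```

```bash
for i in 1 ; do python3 -m creep '[{"translation":[0,1.3,0],"rotation":[0,0,0],"hand":0}]'; python3 -m creep '[{"translation":[0,1.3,0],"rotation":[0,0,0],"hand":0}]'; done
```

```text
time_s: 3.95
tool_pos: [509.9, 203.4, 66.8]
tcp_rot: [-0.707, 0.013, -0.012, 0.707]
ft_force: [-0.7, -0.0, 0.3]
finger_gap: -0.0
time_s: 4.08
tool_pos: [509.9, 203.4, 65.5]
tcp_rot: [-0.707, 0.013, -0.012, 0.707]
ft_force: [-0.2, 0.2, -0.5]
finger_gap: 0.002
```

Run:
```python
from h import *
for c in("wrist","scene"):
    im=r.read_camera(c);I=im["color"]
    if c=="scene": I=cv2.resize(I[180:300,260:420],None,fx=5,fy=5,interpolation=cv2.INTER_CUBIC)
    cv2.imwrite(f"pics/p2{c}.png",I)
print(r.state()["ft_force"],r.state()["tau"])
```

```text
[-0.2819245   0.1279571  -0.64015225] [-6.47786001e-03 -5.75294924e+01  3.10697794e+01 -4.69347253e-02
  2.15107029e-03  1.40890870e-04]
```

View pics/p2wrist.png

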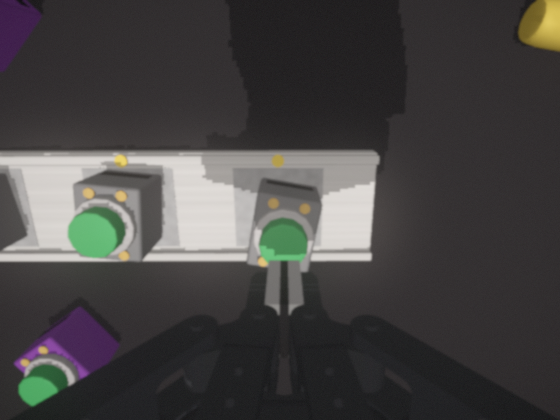

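View pics/p2scene.png

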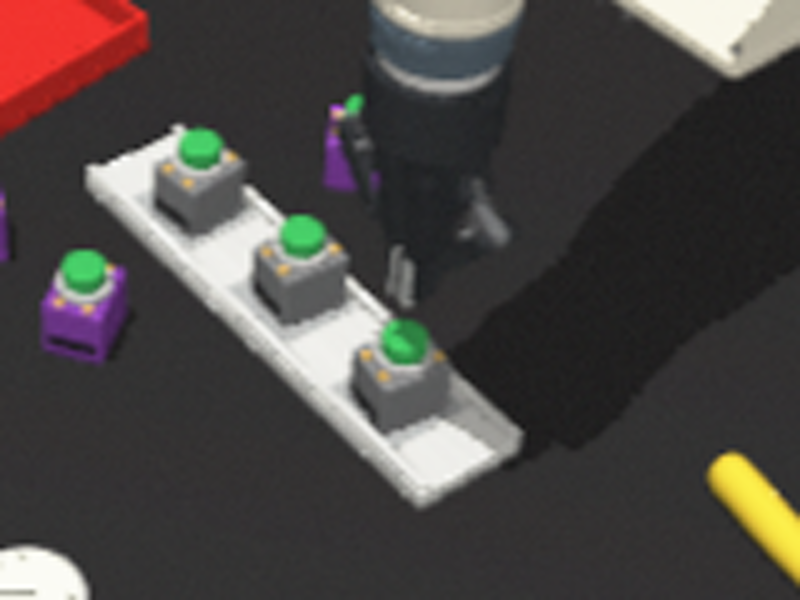

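Run:
```python
from h import *
s=r.state();im=r.read_camera("wrist");T=wristT(im,s);P=cloud(im,T)
Pt=cloud(im,np.array(im["tool_from_camera"]))
for v in range(235,300,5): print(v,im["depth"][v,284].round(1),P[v,284].round(1),P[v,276].round(1),Pt[v,276].round(1))
im=r.read_camera("scene");P=cloud(im)
# fingers crop (400,275)/5+(260,180)
for v in range(228,252,2): print(v,[P[v,u].round(0).tolist() for u in (340,341,342)])
```

```text
235 188.4 [502.9 204.5  71.7] [502.4 200.4  72.6] [-7.3 -7.2 -3.2]
240 189.5 [505.9 204.4  71.4] [505.4 200.2  72.3] [-4.3 -6.9 -3.3]
245 190.0 [508.6 204.3  71.8] [509.  200.   70.5] [-0.7 -5.1 -3.3]
250 191.6 [511.8 204.2  71.1] [511.5 200.   71.5] [ 1.7 -6.2 -3.3]
255 193.6 [515.2 204.1  70.1] [514.6 199.8  71. ] [ 4.9 -5.7 -3.4]
260 153.7 [500.2 204.6 107.2] [500.  201.2 107.1] [ -9.8 -41.8  -2.5]
265 147.8 [499.5 204.6 113.1] [499.6 201.3 112.7] [-10.2 -47.3  -2.4]
270 143.6 [499.5 204.6 117.6] [499.8 201.4 116.7] [-10.1 -51.3  -2.3]
275 140.6 [500.  204.6 120.8] [499.5 201.5 121.5] [-10.4 -56.1  -2.2]
280 135.5 [499.3 204.6 126. ] [500.  201.5 124.5] [ -9.9 -59.2  -2.2]
285 133.6 [500.1 204.6 128.3] [500.2 201.6 128. ] [ -9.7 -62.6  -2.1]
290 130.0 [500.  204.6 132.1] [499.6 201.7 132.6] [-10.3 -67.2  -2. ]
295 126.3 [499.8 204.6 135.8] [499.1 201.8 136.7] [-10.8 -71.4  -1.9]
228 [[522.0, 204.0, 153.0], [521.0, 207.0, 155.0], [522.0, 211.0, 158.0]]
230 [[521.0, 203.0, 144.0], [523.0, 209.0, 150.0], [519.0, 209.0, 148.0]]
232 [[520.0, 203.0, 136.0], [521.0, 208.0, 140.0], [519.0, 210.0, 141.0]]
234 [[521.0, 205.0, 131.0], [521.0, 209.0, 133.0], [518.0, 210.0, 132.0]]
236 [[520.0, 205.0, 122.0], [516.0, 206.0, 120.0], [516.0, 208.0, 122.0]]
238 [[521.0, 207.0, 117.0], [518.0, 208.0, 115.0], [517.0, 211.0, 117.0]]
240 [[520.0, 207.0, 108.0], [516.0, 207.0, 105.0], [512.0, 207.0, 104.0]]
242 [[450.0, 143.0, 5.0], [444.0, 142.0, 0.0], [443.0, 145.0, 2.0]]
244 [[501.0, 191.0, 68.0], [502.0, 196.0, 72.0], [498.0, 196.0, 70.0]]
246 [[508.0, 199.0, 70.0], [505.0, 200.0, 69.0], [507.0, 205.0, 74.0]]
248 [[513.0, 204.0, 69.0], [512.0, 207.0, 70.0], [512.0, 210.0, 73.0]]
250 [[520.0, 211.0, 71.0], [516.0, 211.0, 69.0], [515.0, 214.0, 70.0]]
```

The finger ends sit about 38 mm behind the stated TCP: both cameras see them at z≈105, with a clear gap down to the button. I'll go down in steps shorter than the button's travel and check the force after each one.

```bash
python3 -m creep '[{"translation":[0,1.6,0],"rotation":[0,0,0],"hand":0},{"translation":[0,3.2,0],"rotation":[0,0,0],"hand":0},{"translation":[0,4.8,0],"rotation":[0,0,0],"hand":0}]' | egrep "pos|force"
python3 - <<'E'
from h import *
s=r.state();im=r.read_camera("wrist");T=wristT(im,s);P=cloud(im,T)
for v in range(240,275,5): print(v,P[v,284].round(1),P[v,276].round(1))
im=r.read_camera("scene");P=cloud(im);cv2.imwrite("pics/p3.png",cv2.resize(im["color"][200:270,300:390],None,fx=8,fy=8,interpolation=cv2.INTER_CUBIC))
for v in range(236,252,2): print(v,[P[v,u].round(0).tolist() for u in (340,341,342)])
print([r.state()["ft_force"].__repr__() for _ in range(1)])
E
```

```text
tool_pos: [509.9, 203.4, 60.6]
ft_force: [-0.3, 0.4, -0.0]
240 [504.  204.5  71.2] [503.9 200.4  71. ]
245 [506.9 204.4  71. ] [506.7 200.3  71. ]
250 [509.8 204.3  70.9] [509.6 200.1  71. ]
255 [513.  204.2  70.1] [511.8 200.1  72.4]
260 [499.8 204.6 103.2] [499.7 201.2 103.2]
265 [499.6 204.6 108.3] [499.8 201.3 107.6]
270 [499.3 204.6 113.3] [499.9 201.4 111.8]
236 [[521.0, 206.0, 124.0], [519.0, 208.0, 124.0], [515.0, 208.0, 122.0]]
238 [[522.0, 208.0, 118.0], [516.0, 206.0, 113.0], [517.0, 211.0, 118.0]]
240 [[519.0, 206.0, 106.0], [515.0, 206.0, 104.0], [519.0, 213.0, 112.0]]
242 [[449.0, 143.0, 4.0], [446.0, 144.0, 3.0], [443.0, 145.0, 2.0]]
244 [[506.0, 196.0, 75.0], [503.0, 197.0, 73.0], [498.0, 196.0, 70.0]]
246 [[507.0, 198.0, 69.0], [507.0, 202.0, 72.0], [505.0, 203.0, 71.0]]
248 [[514.0, 205.0, 70.0], [510.0, 205.0, 69.0], [508.0, 207.0, 68.0]]
250 [[516.0, 208.0, 66.0], [515.0, 210.0, 67.0], [515.0, 214.0, 71.0]]
['array([-1.03297327, -0.23268024, -0.45667327])']
```

View pics/p3.png

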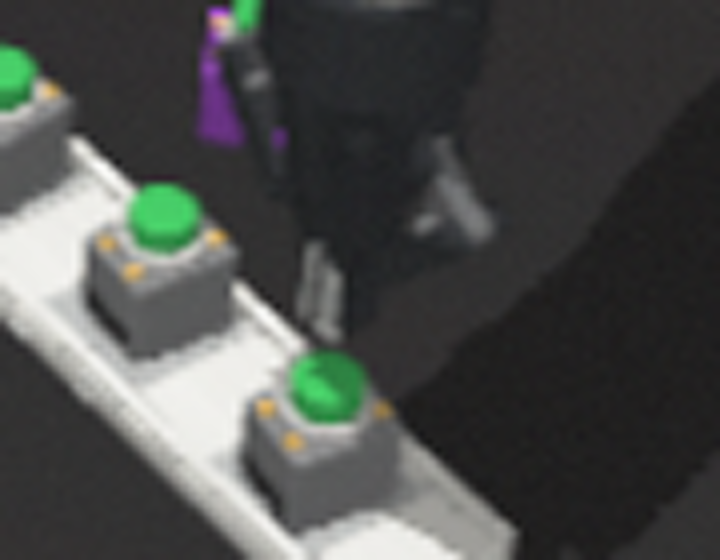

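The gap is still about 25-30 mm, so I can go down faster here.

```bash
python3 -m creep '[{"translation":[0,3,0],"rotation":[0,0,0],"hand":0},{"translation":[0,6,0],"rotation":[0,0,0],"hand":0},{"translation":[0,9,0],"rotation":[0,0,0],"hand":0},{"translation":[0,12,0],"rotation":[0,0,0],"hand":0},{"translation":[0,14,0],"rotation":[0,0,0],"hand":0}]' | egrep "pos|force"
python3 - <<'E'
from h import *
s=r.state();im=r.read_camera("wrist");T=wristT(im,s);P=cloud(im,T)
for v in range(240,275,5): print(v,P[v,284].round(1),P[v,276].round(1))
im=r.read_camera("scene");P=cloud(im);cv2.imwrite("pics/p4.png",cv2.resize(im["color"][200:270,300:390],None,fx=8,fy=8,interpolation=cv2.INTER_CUBIC))
for v in range(236,252,1): print(v,[P[v,u].round(0).tolist() for u in (340,341,342)])
print(s["ft_force"])
E
```

```text
tool_pos: [509.7, 203.3, 46.2]
ft_force: [0.2, -0.2, -0.8]
240 [497.8 204.7  71.3] [498.  200.9  70.4]
245 [500.3 204.6  71.2] [500.1 200.8  71.5]
250 [503.5 204.5  70.1] [502.4 200.7  72. ]
255 [505.8 204.4  70.6] [505.2 200.6  71.6]
260 [499.7 204.6  88.6] [499.8 201.1  88.1]
265 [500.  204.6  92.8] [499.3 201.3  93.9]
270 [499.8 204.6  97.6] [499.7 201.3  97.5]
236 [[522.0, 207.0, 124.0], [522.0, 211.0, 128.0], [522.0, 215.0, 131.0]]
237 [[521.0, 206.0, 120.0], [521.0, 210.0, 123.0], [518.0, 211.0, 121.0]]
238 [[522.0, 208.0, 118.0], [517.0, 207.0, 114.0], [516.0, 210.0, 116.0]]
239 [[519.0, 206.0, 111.0], [517.0, 207.0, 110.0], [514.0, 208.0, 109.0]]
240 [[521.0, 207.0, 109.0], [519.0, 209.0, 109.0], [515.0, 210.0, 108.0]]
241 [[521.0, 208.0, 105.0], [518.0, 209.0, 104.0], [516.0, 211.0, 105.0]]
242 [[517.0, 205.0, 97.0], [517.0, 208.0, 99.0], [518.0, 213.0, 103.0]]
243 [[520.0, 208.0, 96.0], [518.0, 210.0, 97.0], [516.0, 212.0, 97.0]]
244 [[521.0, 209.0, 94.0], [516.0, 209.0, 91.0], [518.0, 214.0, 97.0]]
245 [[516.0, 205.0, 84.0], [514.0, 207.0, 85.0], [501.0, 199.0, 70.0]]
246 [[507.0, 198.0, 69.0], [509.0, 203.0, 74.0], [505.0, 204.0, 72.0]]
247 [[512.0, 203.0, 72.0], [510.0, 205.0, 72.0], [508.0, 206.0, 72.0]]
248 [[515.0, 206.0, 72.0], [513.0, 208.0, 72.0], [509.0, 208.0, 70.0]]
249 [[518.0, 209.0, 73.0], [514.0, 209.0, 70.0], [513.0, 212.0, 72.0]]
250 [[518.0, 210.0, 69.0], [515.0, 211.0, 68.0], [514.0, 213.0, 69.0]]
251 [[519.0, 211.0, 66.0], [516.0, 212.0, 66.0], [513.0, 213.0, 65.0]]
[ 0.19942084 -0.16634664 -0.82179325]
```

View pics/p4.png

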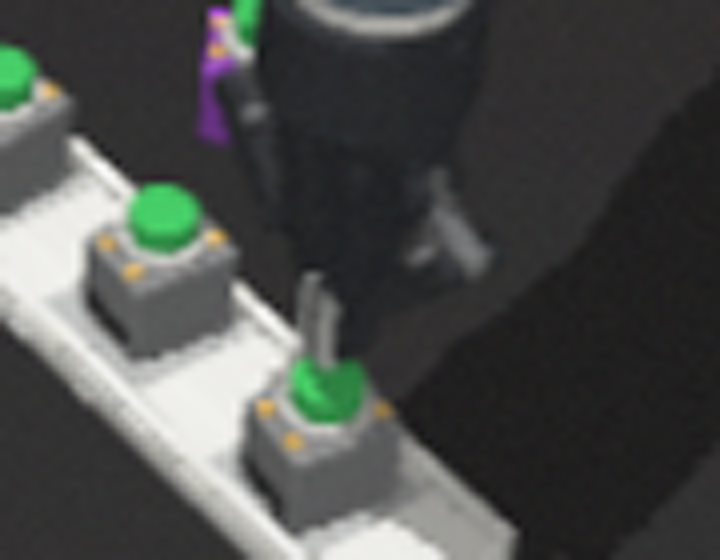

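```bash
python3 -m creep '[{"translation":[0,2.5,0],"rotation":[0,0,0],"hand":0},{"translation":[0,5,0],"rotation":[0,0,0],"hand":0},{"translation":[0,7.5,0],"rotation":[0,0,0],"hand":0},{"translation":[0,10,0],"rotation":[0,0,0],"hand":0}]' | egrep "pos|force"; python3 -m creep '[{"translation":[0,1.3,0],"rotation":[0,0,0],"hand":0}]'| egrep "pos|force"; python3 -m creep '[{"translation":[0,1.3,0],"rotation":[0,0,0],"hand":0}]'| egrep "pos|force"
python3 - <<'E'
from h import *
s=r.state();im=r.read_camera("wrist");T=wristT(im,s);P=cloud(im,T)
for v in range(240,265,5): print(v,P[v,284].round(1),P[v,276].round(1))
E
```

```text
tool_pos: [509.6, 203.3, 36.1]
ft_force: [-0.2, 0.1, 0.3]
tool_pos: [509.5, 203.3, 34.6]
ft_force: [-0.6, 0.2, -0.6]
tool_pos: [509.5, 203.3, 33.2]
ft_force: [0.4, 0.6, -0.6]
240 [497.3 204.6  58.9] [497.6 200.8  58. ]
245 [497.1 204.6  65.3] [497.2 201.   64.7]
250 [497.5 204.6  69.7] [497.6 201.1  69.4]
255 [499.1 204.6  71.7] [499.3 201.   70.8]
260 [499.4 204.6  75.8] [500.  201.1  74.4]
```

```bash
python3 -m creep '[{"translation":[0,1.3,0],"rotation":[0,0,0],"hand":0}]'| egrep "pos|force"; python3 -m creep '[{"translation":[0,1.3,0],"rotation":[0,0,0],"hand":0}]'| egrep "pos|force";python3 -m creep '[{"translation":[0,1.3,0],"rotation":[0,0,0],"hand":0}]'| egrep "pos|force"
```

```text
tool_pos: [509.5, 203.3, 31.9]
ft_force: [-1.4, -1.2, 4.0]
tool_pos: [509.5, 203.3, 30.8]
ft_force: [-1.4, -0.5, 3.2]
tool_pos: [509.5, 203.3, 29.5]
ft_force: [-0.6, 0.2, 0.8]
```

```bash
python3 -m creep '[{"translation":[0,1.3,0],"rotation":[0,0,0],"hand":0}]'| egrep "pos|force"; python3 -m creep '[{"translation":[0,1.3,0],"rotation":[0,0,0],"hand":0}]'| egrep "pos|force"
```

```text
tool_pos: [509.5, 203.3, 28.0]
ft_force: [0.2, -0.1, 0.1]
tool_pos: [509.6, 203.3, 26.6]
ft_force: [-3.5, 0.1, 16.4]
```

The left one rose to 4 N, fell to zero and then reached the stop, so it is sound. I lift off and go to the middle one.

```bash
python3 -m creep '[{"translation":[0,-3,0],"rotation":[0,0,0],"hand":0},{"translation":[0,-25,0],"rotation":[0,0,0],"hand":0}]'| egrep "pos|force"
python3 - <<'E'
from h import *
plan([499.7,103,50],88)
im=r.read_camera("top");P=cloud(im);print([ (cc.round(),np.median(P[m],0).round(1)) for cc,st,m in blobs((green(im)),15)])
E
```

```text
tool_pos: [508.8, 203.1, 50.8]
ft_force: [0.2, -0.5, 0.2]
t 7.15 tcp [508.8 203.1  50.8] zyaw 88.0 ydir [-0.005 -0.    -1.   ] F [ 0.2 -0.5  0.2] gap -0.002
shift [  -5.6    0.8 -100.3] rot [ 0.  -0.  -0.3]
[(array([399., 125.]), array([ 888.5, -414.4,   18.2])), (array([400., 142.]), array([ 828.8, -414.7,   18.1])), (array([295., 196.]), array([624.8, -70.7,  57.9])), (array([260., 199.]), array([612.4,  36.7,  58.2])), (array([237., 234.]), array([498.6, 101.2,  69.1])), (array([270., 235.]), array([497.6,   2.5,  69.9])), (array([260., 274.]), array([382.5,  28.9,  57.6]))]
```

```bash
python3 -m creep '[{"translation":[-2,0,-33],"rotation":[0,0,-0.3],"hand":0},{"translation":[-4,0,-67],"rotation":[0,0,-0.3],"hand":0},{"translation":[-5.6,2,-100],"rotation":[0,0,-0.3],"hand":0},{"translation":[-5.6,8,-100.3],"rotation":[0,0,-0.3],"hand":0},{"translation":[-5.6,12,-100.3],"rotation":[0,0,-0.3],"hand":0}]'| egrep "pos|force"
python3 - <<'E'
from h import *
plan([499.7,103,36],88)
E
```

```text
tool_pos: [501.5, 103.6, 41.8]
ft_force: [-0.4, -0.1, 0.9]
t 7.825 tcp [501.5 103.6  41.8] zyaw 88.0 ydir [ 0.005  0.001 -1.   ] F [-0.4 -0.1  0.9] gap 0.004
shift [-1.8  5.8 -0.7] rot [-0.  -0.   0.3]
```

```bash
python3 -m creep '[{"translation":[-1.8,2.5,-0.7],"rotation":[0,0,0.3],"hand":0},{"translation":[-1.8,5,-0.7],"rotation":[0,0,0.3],"hand":0},{"translation":[-1.8,7.2,-0.7],"rotation":[0,0,0.3],"hand":0}]'| egrep "pos|force"; for k in 1; do python3 -m creep '[{"translation":[0,1.3,0],"rotation":[0,0,0],"hand":0}]'| egrep "pos|force"; python3 -m creep '[{"translation":[0,1.3,0],"rotation":[0,0,0],"hand":0}]'| egrep "pos|force"; python3 -m creep '[{"translation":[0,1.3,0],"rotation":[0,0,0],"hand":0}]'| egrep "pos|force"; done
```

```text
tool_pos: [499.7, 103.4, 34.4]
ft_force: [0.0, -0.1, 0.5]
tool_pos: [499.7, 103.6, 32.9]
ft_force: [-0.5, 0.8, 0.1]
tool_pos: [499.7, 103.7, 31.6]
ft_force: [0.2, -0.5, 1.7]
tool_pos: [499.7, 103.7, 30.4]
ft_force: [-0.5, -0.4, 1.4]
```

```bash
python3 -m creep '[{"translation":[0,1.3,0],"rotation":[0,0,0],"hand":0}]'| egrep "pos|force"; python3 -m creep '[{"translation":[0,1.3,0],"rotation":[0,0,0],"hand":0}]'| egrep "pos|force";python3 -m creep '[{"translation":[0,1.3,0],"rotation":[0,0,0],"hand":0}]'| egrep "pos|force"
```

```text
tool_pos: [499.8, 103.7, 29.1]
ft_force: [-1.0, -0.2, 1.1]
tool_pos: [499.8, 103.7, 27.8]
ft_force: [-1.0, -1.3, 2.3]
tool_pos: [499.8, 103.7, 26.5]
ft_force: [-0.7, 0.6, 9.1]
```

The middle one stayed soft, at 1 to 2.3 N up to the stop. I lift off to see whether it springs back.

```bash
python3 -m creep '[{"translation":[0,-3,0],"rotation":[0,0,0],"hand":0},{"translation":[0,-25,0],"rotation":[0,0,0],"hand":0}]'| egrep "pos|force"
python3 - <<'E'
from h import *
plan([499.0,5,50],88)
s=r.state();im=r.read_camera("wrist");P=cloud(im,wristT(im,s));cv2.imwrite("pics/w5.png",im["color"])
H=hsv(im);g=(H[...,0]>45)&(H[...,0]<90)&(H[...,1]>90)&(H[...,2]>50)
for cc,st,m in blobs(g,150): print(cc.round(),np.median(P[m],0).round(1))
E
```

```text
tool_pos: [498.9, 103.6, 50.8]
ft_force: [0.2, -0.6, -0.4]
t 9.2 tcp [498.9 103.6  50.8] zyaw 88.0 ydir [-0.002  0.001 -1.   ] F [ 0.2 -0.6 -0.4] gap 0.001
shift [  3.5   0.7 -98.5] rot [-0.   0.  -0.1]
[112.  19.] [387.4  33.9  59.1]
[279. 249.] [493.6 102.4  71.1]
[ 88. 261.] [497.3   7.3  71. ]
[474. 265.] [508.6 202.2  65.2]
```

View pics/w5.png

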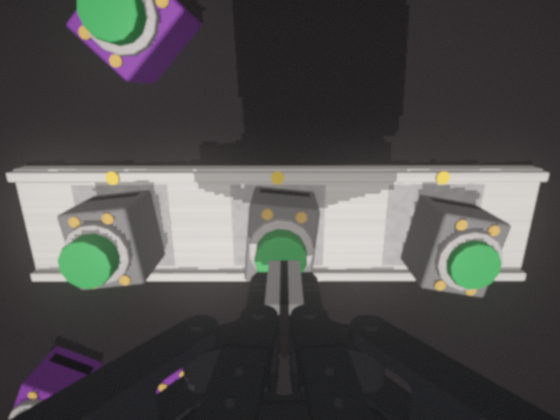

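The middle button (at (279,249)) is back up at z 71, while the left one stays down at z 65. So the middle switch is the soft one. Now the right one.

```bash
python3 -m creep '[{"translation":[1,0,-33],"rotation":[0,0,0],"hand":0},{"translation":[2,0,-67],"rotation":[0,0,0],"hand":0},{"translation":[3.5,2,-98],"rotation":[0,0,0],"hand":0},{"translation":[3.5,8,-98.5],"rotation":[0,0,0],"hand":0},{"translation":[3.5,11,-98.5],"rotation":[0,0,0],"hand":0}]'| egrep "pos|force"
python3 - <<'E'
from h import *
plan([499.0,5,36],88)
E
```

```text
tool_pos: [500.6, 5.5, 42.4]
ft_force: [0.0, 0.3, -0.2]
t 9.875 tcp [500.6   5.5  42.4] zyaw 88.0 ydir [ 0.002  0.001 -1.   ] F [ 0.   0.3 -0.2] gap -0.005
shift [-1.6  6.4 -0.6] rot [-0.1  0.   0.1]
```

```bash
python3 -m creep '[{"translation":[-1.6,2.5,-0.6],"rotation":[0,0,0],"hand":0},{"translation":[-1.6,5,-0.6],"rotation":[0,0,0],"hand":0},{"translation":[-1.6,7.5,-0.6],"rotation":[0,0,0],"hand":0}]'| egrep "pos|force"; python3 -m creep '[{"translation":[0,1.3,0],"rotation":[0,0,0],"hand":0}]'| egrep "pos|force"; python3 -m creep '[{"translation":[0,1.3,0],"rotation":[0,0,0],"hand":0}]'| egrep "pos|force"; python3 -m creep '[{"translation":[0,1.3,0],"rotation":[0,0,0],"hand":0}]'| egrep "pos|force"
```

```text
tool_pos: [499.0, 5.4, 34.8]
ft_force: [0.9, 0.3, -0.6]
tool_pos: [499.0, 5.6, 33.4]
ft_force: [-0.8, 0.1, 0.4]
tool_pos: [499.0, 5.7, 32.2]
ft_force: [0.4, 0.4, 3.0]
tool_pos: [499.1, 5.7, 31.1]
ft_force: [-2.3, -0.1, 3.9]
```

```bash
python3 -m creep '[{"translation":[0,1.3,0],"rotation":[0,0,0],"hand":0}]'| egrep "pos|force"; python3 -m creep '[{"translation":[0,1.3,0],"rotation":[0,0,0],"hand":0}]'| egrep "pos|force"
```

```text
tool_pos: [499.0, 5.7, 29.8]
ft_force: [-0.3, -0.3, 0.9]
tool_pos: [499.1, 5.6, 28.3]
ft_force: [0.3, 0.6, -0.1]
```

```bash
python3 -m creep '[{"translation":[0,1.4,0],"rotation":[0,0,0],"hand":0}]'| egrep "pos|force"; python3 -m creep '[{"translation":[0,-3,0],"rotation":[0,0,0],"hand":0},{"translation":[0,-40,0],"rotation":[0,0,0],"hand":0},{"translation":[0,-80,0],"rotation":[0,0,0],"hand":0},{"translation":[0,-85,0],"rotation":[0,0,0],"hand":0}]'| egrep "pos|force"
python3 - <<'E'
from h import *
s=r.state();im=r.read_camera("wrist");P=cloud(im,wristT(im,s));cv2.imwrite("pics/w6.png",im["color"])
H=hsv(im);g=(H[...,0]>45)&(H[...,0]<90)&(H[...,1]>90)&(H[...,2]>50)
for cc,st,m in blobs(g,150): print(cc.round(),np.median(P[m],0).round(1))
for bx,by in((498,4),(499,103),(509,203)):
    sel=(abs(P[...,2]-52)<3)&(abs(P[...,0]-bx)<35)&(abs(P[...,1]-by)<35)
    q=P[sel][:,:2].astype(np.float32)
    if len(q): print("housing",len(q),cv2.minAreaRect(q))
plan([500.2,103,112],82.5)
E
```

```text
tool_pos: [499.2, 5.6, 26.7]
ft_force: [0.2, 0.4, 3.5]
tool_pos: [500.4, 5.3, 114.4]
ft_force: [-0.3, -0.0, -1.2]
[320.  23.] [384.1  31.5  59.2]
[428. 209.] [498.5 101.   71.2]
[281. 210.] [498.2   4.6  65.3]
[555. 217.] [510.2 192.2  64.5]
housing 1367 ((498.96844482421875, 4.305631637573242), (45.99824142456055, 38.02216339111328), 4.656276702880859)
housing 1370 ((499.98675537109375, 102.09283447265625), (37.83098602294922, 46.241390228271484), 82.32496643066406)
housing 1016 ((508.912353515625, 197.8701171875), (28.97157096862793, 46.59221649169922), 79.65534210205078)
t 11.55 tcp [499.8   5.4 113.4] zyaw 88.1 ydir [ 0.005  0.001 -1.   ] F [-0.6 -0.2  0.7] gap 0.004
shift [-2.9  1.5 97.5] rot [-0.1  5.6  0.3]
```

Both sound ones are down (z≈65) and the middle one is up (z 71). I open the gripper and move over the middle switch.

```bash
python3 -m creep '[{"translation":[-1,0,33],"rotation":[0,2,0],"hand":85},{"translation":[-2,0,66],"rotation":[0,4,0],"hand":85},{"translation":[-2.7,0,97],"rotation":[0,5.6,0.3],"hand":85},{"translation":[-2.7,20,97],"rotation":[0,5.6,0.3],"hand":85},{"translation":[-2.7,35,97],"rotation":[0,5.6,0.3],"hand":85}]'| egrep "pos|force|gap"
python3 - <<'E'
from h import *
plan([500,102.3,50],82.4)
s=r.state();im=r.read_camera("wrist");P=cloud(im,wristT(im,s));cv2.imwrite("pics/w7.png",im["color"])
Pt=cloud(im,np.array(im["tool_from_camera"]))
near=(im["depth"]<175)&(im["depth"]>0)&(abs(Pt[...,2])<70)
q=Pt[near]
for zl in range(-65,66,10):
    k=q[abs(q[:,2]-zl)<5]
    if len(k): print(zl,"y max",np.percentile(k[:,1],99).round(1),"x",k[:,0].min().round(1))
im=r.read_camera("scene");cv2.imwrite("pics/s7.png",cv2.resize(im["color"][150:270,260:420],None,fx=5,fy=5,interpolation=cv2.INTER_CUBIC))
E
```

```text
tool_pos: [499.7, 102.8, 76.7]
ft_force: [-0.4, -0.1, -0.3]
finger_gap: 0.992
t 12.175 tcp [499.7 102.8  76.7] zyaw 82.5 ydir [-0.002  0.001 -1.   ] F [-0.4 -0.1 -0.3] gap 0.992
shift [ 0.4 26.7 -0.4] rot [-0.   0.1 -0.1]
-65 y max -95.2 x -14.0
-55 y max -61.7 x -13.4
-45 y max -53.3 x -16.4
-35 y max -100.7 x -17.9
-25 y max -112.0 x -18.2
-15 y max -111.2 x -17.8
-5 y max -111.2 x -11.8
5 y max -111.4 x -12.2
15 y max -111.0 x -17.2
25 y max -113.7 x -18.0
35 y max -102.6 x -17.7
45 y max -53.3 x -17.2
55 y max -60.9 x -13.6
65 y max -94.7 x -14.0
```

View pics/w7.png

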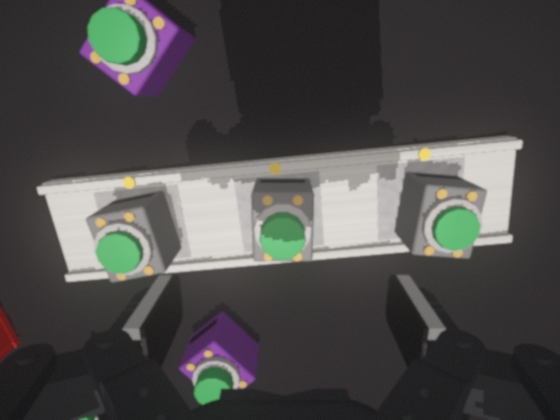

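View pics/s7.png

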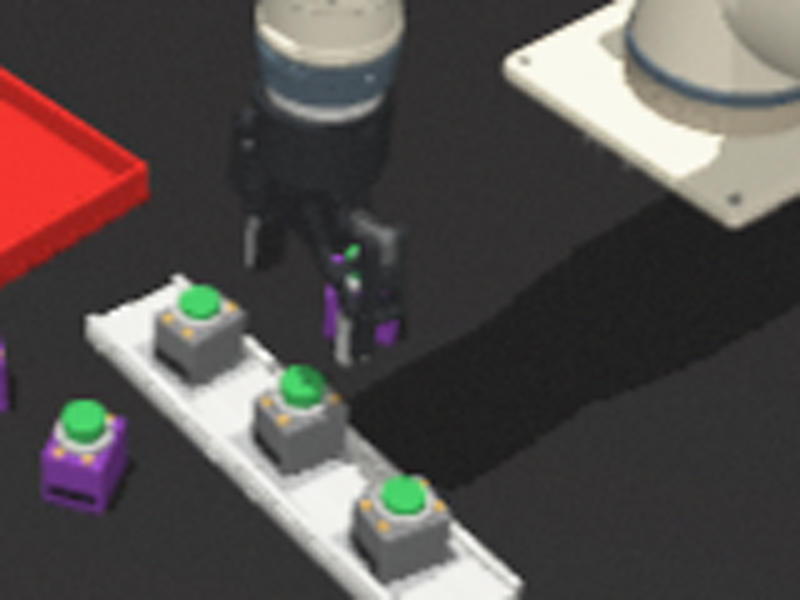

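The gripper body starts about 111 mm behind the stated TCP, not 73, which confirms a constant offset of about 38 mm. For the grasp I want the tips at z≈22, so TCP z≈-20.

```bash
python3 -m creep '[{"translation":[0.3,18,-0.4],"rotation":[0,0,0],"hand":85},{"translation":[0.3,36,-0.4],"rotation":[0,0,0],"hand":85},{"translation":[0.3,52,-0.4],"rotation":[0,0,0],"hand":85},{"translation":[0.3,62,-0.4],"rotation":[0,0,0],"hand":85},{"translation":[0.3,70,-0.4],"rotation":[0,0,0],"hand":85}]'| egrep "pos|force|gap"
python3 - <<'E'
from h import *
plan([500,102.3,-20],82.4)
im=r.read_camera("wrist");cv2.imwrite("pics/w8.png",im["color"])
im=r.read_camera("scene");cv2.imwrite("pics/s8.png",cv2.resize(im["color"][150:270,260:420],None,fx=5,fy=5,interpolation=cv2.INTER_CUBIC))
E
```

```text
tool_pos: [499.3, 101.6, 6.1]
ft_force: [-0.6, -1.0, -0.5]
finger_gap: 0.99
t 12.9 tcp [499.3 101.6   6.1] zyaw 82.4 ydir [-0.004  0.001 -1.   ] F [-0.6 -1.  -0.5] gap 0.99
shift [ 0.7 26.   0.8] rot [-0.   0.  -0.2]
```

View pics/w8.png

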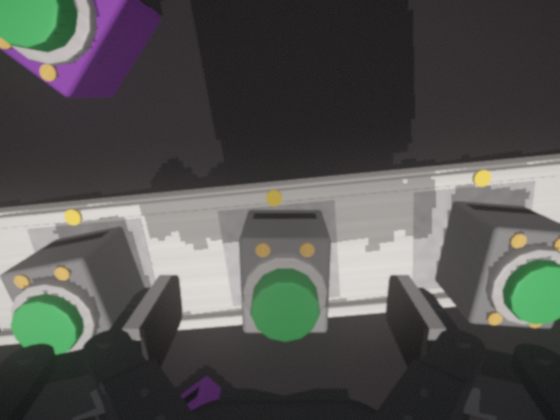

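View pics/s8.png

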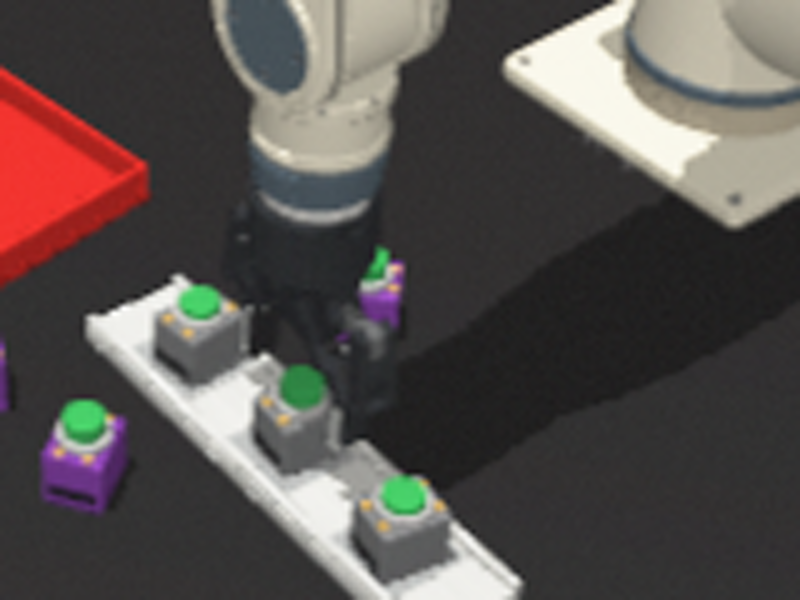

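Fingers straddle the middle housing (285,275) evenly, with clearance to the neighbours. I lower the rest of the way and close.

```bash
python3 -m creep '[{"translation":[0.7,8,0.8],"rotation":[0,0,0],"hand":85},{"translation":[0.7,16,0.8],"rotation":[0,0,0],"hand":85},{"translation":[0.7,22,0.8],"rotation":[0,0,0],"hand":70},{"translation":[0.7,24,0.8],"rotation":[0,0,0],"hand":55},{"translation":[0.7,24,0.8],"rotation":[0,0,0],"hand":46}]' 40| egrep "pos|force|gap"; python3 -m creep '[{"translation":[0,0,0],"rotation":[0,0,0],"hand":41},{"translation":[0,0,0],"rotation":[0,0,0],"hand":36},{"translation":[0,0,0],"rotation":[0,0,0],"hand":25},{"translation":[0,0,0],"rotation":[0,0,0],"hand":20},{"translation":[0,0,0],"rotation":[0,0,0],"hand":20}]' 40| egrep "pos|force|gap"
python3 - <<'E'
from h import *
plan([500,102.3,-20],82.4)
im=r.read_camera("scene");cv2.imwrite("pics/s9.png",cv2.resize(im["color"][150:270,260:420],None,fx=5,fy=5,interpolation=cv2.INTER_CUBIC))
E
```

```text
tool_pos: [499.5, 102.4, -18.3]
ft_force: [-0.9, 0.1, 0.4]
finger_gap: 0.542
tool_pos: [499.7, 102.4, -18.0]
ft_force: [-0.8, 0.0, 5.3]
finger_gap: 0.436
t 14.25 tcp [499.7 102.4 -18. ] zyaw 82.4 ydir [-0.004  0.001 -1.   ] F [-0.8  0.   5.3] gap 0.436
shift [ 0.3  2.  -0.1] rot [-0.   0.  -0.3]
```

View pics/s9.png

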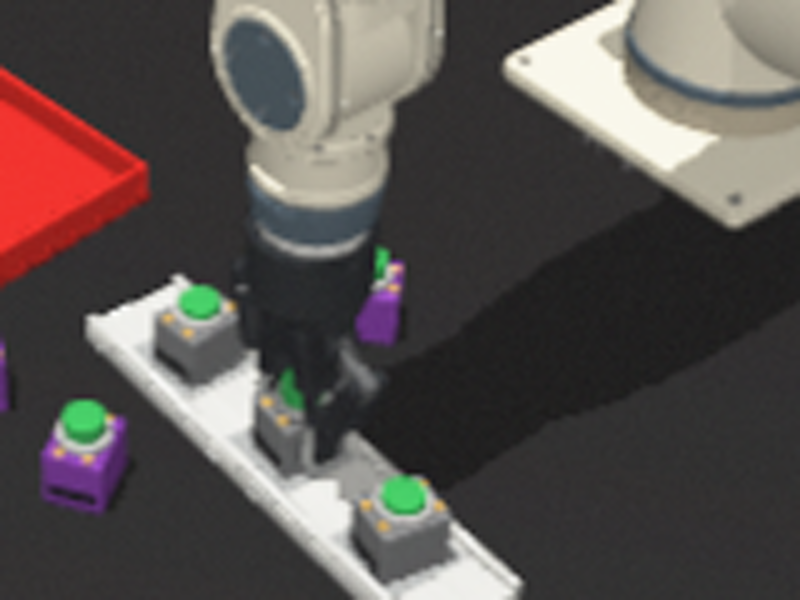

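```bash
python3 -m creep '[{"translation":[0,-5,0],"rotation":[0,0,0],"hand":20},{"translation":[0,-20,0],"rotation":[0,0,0],"hand":20},{"translation":[0,-45,0],"rotation":[0,0,0],"hand":20},{"translation":[0,-70,0],"rotation":[0,0,0],"hand":20},{"translation":[0,-85,0],"rotation":[0,0,0],"hand":20}]'| egrep "pos|force|gap"
python3 - <<'E'
from h import *
plan([512,-230,65],88)
im=r.read_camera("scene");cv2.imwrite("pics/s10.png",cv2.resize(im["color"][150:270,260:420],None,fx=5,fy=5,interpolation=cv2.INTER_CUBIC))
E
```

```text
tool_pos: [500.3, 102.4, 68.0]
ft_force: [0.4, -1.2, -1.6]
finger_gap: 0.435
t 14.925 tcp [500.3 102.4  68. ] zyaw 82.4 ydir [-0.004  0.001 -1.   ] F [ 0.4 -1.2 -1.6] gap 0.435
shift [  55.3    2.6 -327.9] rot [-0.  -5.6 -0.2]
```

View pics/s10.png

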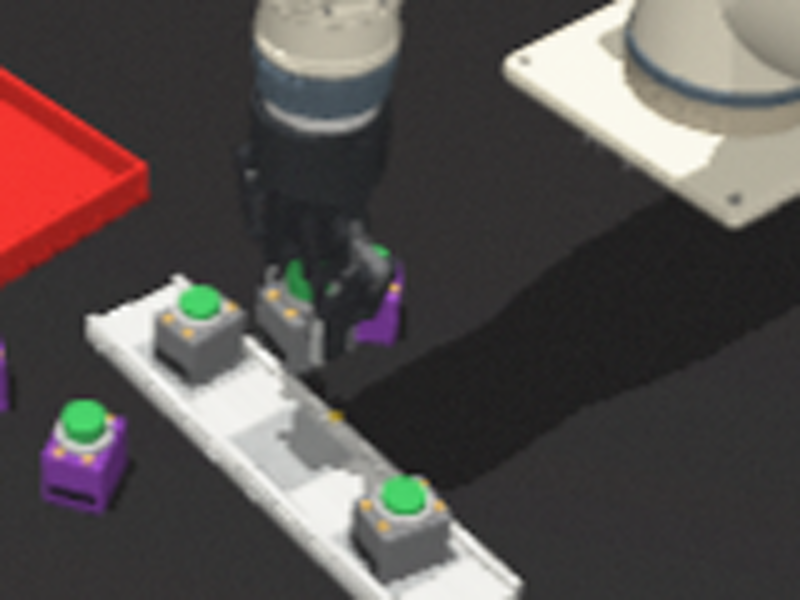

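The switch is lifted clear and upright. I carry it over to the tray.

```bash
python3 -m creep '[{"translation":[5,-4,-30],"rotation":[0,-1,0],"hand":20},{"translation":[12,-4,-70],"rotation":[0,-2,0],"hand":20},{"translation":[20,-4,-115],"rotation":[0,-3,0],"hand":20},{"translation":[27,-4,-160],"rotation":[0,-4,0],"hand":20},{"translation":[34,-4,-200],"rotation":[0,-5.6,0],"hand":20}]'| egrep "pos|force|gap"
python3 - <<'E'
from h import *
plan([512,-230,65],88)
E
```

```text
tool_pos: [508.0, -101.8, 72.5]
ft_force: [0.4, 0.8, -1.6]
finger_gap: 0.44
t 15.6 tcp [ 508.  -101.8   72.5] zyaw 88.1 ydir [-0.003  0.001 -1.   ] F [ 0.4  0.8 -1.6] gap 0.44
shift [   8.4    7.3 -128. ] rot [-0.1  0.1 -0.2]
```

```bash
python3 -m creep '[{"translation":[3,0,-40],"rotation":[0,0,0],"hand":20},{"translation":[6,0,-80],"rotation":[0,0,0],"hand":20},{"translation":[8.4,2,-115],"rotation":[0,0,0],"hand":20},{"translation":[8.4,7,-128],"rotation":[0,0,-0.2],"hand":20},{"translation":[8.4,15,-128],"rotation":[0,0,-0.2],"hand":20}]'| egrep "pos|force|gap"
python3 - <<'E'
from h import *
plan([512,-230,-25],88)
im=r.read_camera("scene");cv2.imwrite("pics/s11.png",cv2.resize(im["color"][100:250,180:340],None,fx=5,fy=5,interpolation=cv2.INTER_CUBIC)[:600])
im=r.read_camera("wrist");cv2.imwrite("pics/w11.png",im["color"])
E
```

```text
tool_pos: [511.6, -230.1, 56.3]
ft_force: [0.7, 0.4, -0.9]
finger_gap: 0.438
t 16.225 tcp [ 511.6 -230.1   56.3] zyaw 88.0 ydir [ 0.     0.002 -1.   ] F [ 0.7  0.4 -0.9] gap 0.438
shift [ 0.4 81.3 -0. ] rot [-0.1  0.   0. ]
```

View pics/s11.png

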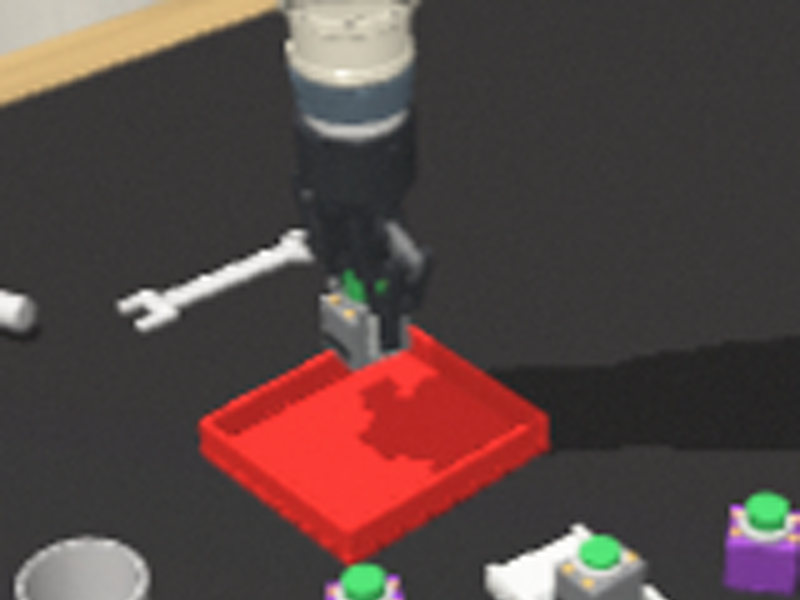

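View pics/w11.png

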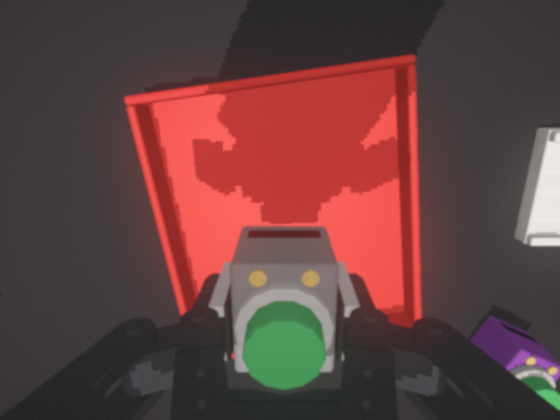

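Upright and centred over the tray. I lower quickly to about 12 mm above the floor, then slowly.

```bash
python3 -m creep '[{"translation":[0.4,15,0],"rotation":[0,0,0],"hand":20},{"translation":[0.4,33,0],"rotation":[0,0,0],"hand":20},{"translation":[0.4,50,0],"rotation":[0,0,0],"hand":20},{"translation":[0.4,61,0],"rotation":[0,0,0],"hand":20},{"translation":[0.4,67,0],"rotation":[0,0,0],"hand":20}]'| egrep "pos|force|gap"; python3 -m creep '[{"translation":[0,2,0],"rotation":[0,0,0],"hand":20},{"translation":[0,3.5,0],"rotation":[0,0,0],"hand":20},{"translation":[0,5,0],"rotation":[0,0,0],"hand":20}]'| egrep "pos|force|gap"; python3 -m creep '[{"translation":[0,1.3,0],"rotation":[0,0,0],"hand":20},{"translation":[0,2.5,0],"rotation":[0,0,0],"hand":20}]'| egrep "pos|force|gap"
```

```text
tool_pos: [511.2, -227.7, -11.9]
ft_force: [-0.1, 0.9, -1.7]
finger_gap: 0.439
tool_pos: [511.5, -227.8, -16.6]
ft_force: [-0.4, 0.1, -1.5]
finger_gap: 0.44
tool_pos: [511.5, -227.9, -19.0]
ft_force: [-1.3, -0.4, -1.0]
finger_gap: 0.436
```

```bash
for i in 1; do python3 -m creep '[{"translation":[0,1.2,0],"rotation":[0,0,0],"hand":20}]'| egrep "pos|force"; python3 -m creep '[{"translation":[0,1.2,0],"rotation":[0,0,0],"hand":20}]'| egrep "pos|force"; python3 -m creep '[{"translation":[0,1.2,0],"rotation":[0,0,0],"hand":20}]'| egrep "pos|force"; python3 -m creep '[{"translation":[0,1,0],"rotation":[0,0,0],"hand":20}]'| egrep "pos|force"; done
```

```text
tool_pos: [511.6, -228.0, -20.3]
ft_force: [0.8, -0.0, -1.3]
tool_pos: [511.6, -228.0, -21.5]
ft_force: [0.4, -0.2, -2.0]
tool_pos: [511.5, -228.0, -22.8]
ft_force: [1.0, -0.9, -2.2]
tool_pos: [511.6, -228.0, -23.9]
ft_force: [0.1, 0.1, -1.7]
```

```bash
python3 -m creep '[{"translation":[0,0.8,0],"rotation":[0,0,0],"hand":20}]'| egrep "pos|force"; python3 -m creep '[{"translation":[0,0.8,0],"rotation":[0,0,0],"hand":20}]'| egrep "pos|force"
```

```text
tool_pos: [511.6, -228.0, -24.8]
ft_force: [-0.1, 0.1, -1.0]
tool_pos: [511.6, -228.0, -25.0]
ft_force: [-4.6, 2.7, 12.7]
```

Contact at 12.7 N. I release by opening gradually, then lift.

```bash
python3 -m creep '[{"translation":[0,0,0],"rotation":[0,0,0],"hand":40},{"translation":[0,0,0],"rotation":[0,0,0],"hand":50},{"translation":[0,0,0],"rotation":[0,0,0],"hand":65},{"translation":[0,0,0],"rotation":[0,0,0],"hand":75},{"translation":[0,0,0],"rotation":[0,0,0],"hand":75}]'| egrep "pos|force|gap"; python3 -m creep '[{"translation":[0,-10,0],"rotation":[0,0,0],"hand":75},{"translation":[0,-40,0],"rotation":[0,0,0],"hand":75},{"translation":[0,-90,0],"rotation":[0,0,0],"hand":75},{"translation":[0,-145,0],"rotation":[0,0,0],"hand":75},{"translation":[0,-190,0],"rotation":[0,0,0],"hand":75}]'| egrep "pos|force|gap"
python3 - <<'E'
from h import *
s=r.state();im=r.read_camera("wrist");P=cloud(im,wristT(im,s));cv2.imwrite("pics/w12.png",im["color"])
sel=(abs(P[...,2]-45)<4)&(abs(P[...,0]-512)<60)&(abs(P[...,1]+230)<60)
print(cv2.minAreaRect(P[sel][:,:2].astype(np.float32)))
for c in("scene","top"):
    im=r.read_camera(c);cv2.imwrite(f"pics/{c}12.png",im["color"]);P=cloud(im)
    H=hsv(im);g=(H[...,0]>45)&(H[...,0]<90)&(H[...,1]>90)&(H[...,2]>50)
    for cc,st,m in blobs(g,15): print(c,cc.round(),np.median(P[m],0).round(1))
    for q in("cup","bottle","gauge","wrench","screwdriver"): print(q,[np.round(d["at"]).tolist() for d in r.find_in(c,q)[:1]])
E
```

```text
tool_pos: [511.6, -228.0, -25.0]
ft_force: [0.8, -0.2, 0.4]
finger_gap: 0.878
tool_pos: [511.9, -228.5, 168.1]
ft_force: [0.3, -0.1, -0.5]
finger_gap: 0.879
((512.0564575195312, -227.58523559570312), (37.71504211425781, 46.53225326538086), 88.72366333007812)
scene [254. 176.] [ 513.  -224.1   62. ]
scene [333. 202.] [383.2  31.4  57.6]
scene [300. 210.] [499.8   5.1  64.7]
scene [252. 216.] [627.9 -66.4  57. ]
scene [276. 234.] [614.   39.1  58.4]
scene [340. 249.] [510.5 203.8  63.8]
cup [[788.0, -109.0, 71.0]]
bottle [[800.0, 46.0, 82.0]]
gauge [[772.0, 203.0, 29.0]]
wrench [[786.0, -113.0, 69.0]]
screwdriver [[417.0, 414.0, 23.0]]
top [399. 125.] [ 888.2 -415.1   17.7]
top [134. 142.] [786.3 447.6  63.3]
top [400. 142.] [ 829.3 -415.2   17.3]
top [295. 196.] [625.4 -70.5  57.3]
top [260. 199.] [611.5  36.9  57.9]
top [204. 230.] [508.8 201.6  64.3]
top [270. 236.] [496.8   2.5  64.4]
top [260. 274.] [382.1  28.9  57.7]
cup [[802.0, -128.0, 55.0]]
bottle [[782.0, 25.0, 99.0]]
gauge [[766.0, 191.0, 32.0]]
wrench [[484.0, -462.0, 8.0]]
screwdriver [[401.0, 404.0, 23.0]]
```

View pics/scene12.png

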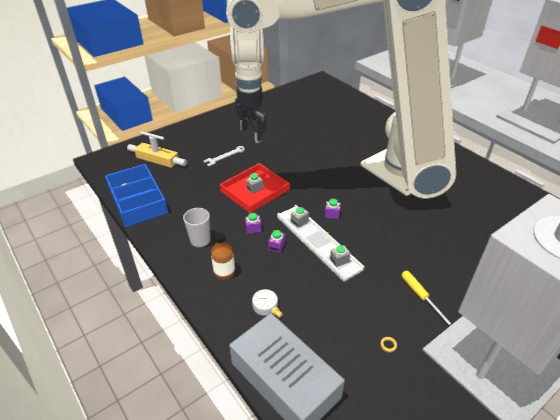

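View pics/w12.png

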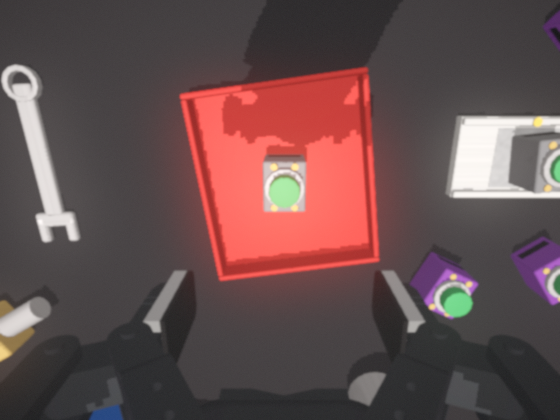

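The soft switch stands upright mid-tray (wrist view (285,185)). The two sound ones stand on the rack with their buttons down, and the bystanders have not moved.

```bash
python3 -m creep '[{"translation":[0,0,0],"rotation":[0,0,0],"hand":75},{"translation":[0,0,0],"rotation":[0,0,0],"hand":75}]'; python3 -c "
from cell import r
print(r.sign_off())"
```

```text
time_s: 20.48
tool_pos: [511.6, -228.4, 164.4]
tcp_rot: [-0.706, 0.012, -0.011, 0.708]
ft_force: [-0.2, -0.6, -0.3]
finger_gap: 0.878
the job is handed in; nothing more can be done
None
```

The soft switch was the middle one on the rack. It now stands upright in the red tray, and I handed the job in at about 20.5 s; the hand-in gives no verdict.

- **Presses:** The left (y≈203) and right (y≈5) buttons each peaked at about 4 N, fell away to zero and stayed down. The middle one (y≈103) stayed at about 1 to 2 N up to the stop and sprang back. The highest force measured while pressing was 16 N.
- **Placing:** I set the middle switch down in the tray with about 13 N and released it. It stands about 2 mm from the middle of the tray.
- **Last checks:** The two sound switches are upright on the rack with button tops at z≈64 mm, against 70 mm when up. The cup, bottle, gauge and screwdriver were found within about 6 mm of where they started. The nut was never reported by the networks; it shows in the last scene picture where it was before.
- **What disagreed:**
  - The real finger ends sit about 38 mm behind the stated TCP, and the gripper body is offset by the same amount. Both cameras and the contact heights agreed on this, and I allowed for it in every move.
  - In the last check the scene camera's first answer for the wrench fell on the cup. The top camera found the wrench within 2 mm of its start.

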